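# Pin the specimen clamp shut and hold it for the reading

### The arm

A 6-joint arm with a two-finger parallel gripper is mounted at the origin on the work surface. World frame = base frame: x ahead of the robot, y to its left, z up, the work surface at z = 0. Lengths are in mm, angles in rad, forces in N, time in s.
With the tool pointing down it reaches from about 350 to 875 mm from the base axis. Payload 4.2 kg.
Tool frame: the origin (TCP) lies at the very end of the fingers, on their centre line; the grasp point (between the pads) lies 19 mm behind it (arm.pinch_z is the distance from the TCP to the grasp point, in mm); x points along the fingers, y is the direction in which the jaws open and shut, and the axes are right-handed (so a half turn about x gives the same grasp; the last joint's range is limited). The gripper opens to 85 mm and grips with 20 to 120 N. Pads are 22 mm wide; open, the fingers measure 114 mm over their backs; the gripper's body (76 mm by 85 mm) begins 54 mm behind the grasp point. The pads swing forward as they close: fully open they stand 13 mm farther back than shut.
Start: joints at [1.383, 0.385, 0.008, 0, -1.194, -0.259], TCP at [270.018, 563.64, 231.312] pointing down, gripper open.
Joint ranges: [-3.14, 3.14], [-1.21, 2.06], [-1.07, 1.41], [-3.16, 2.05], [-2.99, -0.16], [-3.1, 3.1]. Speed limits (rad/s): [2.79, 2.79, 3.14, 3.14, 3.14, 3.14].

### API

Orientations are given as a unit quaternion [x, y, z, w].
In Python, from bench import arm gives the robot as it stands.
- The arm moves only by the tool drive_tool, never from a script. Its argument "motion" is a list of rows, each a list of 4 numbers: the shift along the tool's x, y, z in mm, then the turn about the tool's x in degrees. In form: [[dx, dy, dz, spin], ...]. A call has 1 to 10 rows; each row shifts and turns the commanded pose from where the row before left it, along the tool's axes as they then stand; what a row does not reach is not made up. A row lasts 1/12 s, in which the tool goes at most 41.7 mm and 7.16 degrees, less where a joint would pass 70% of its speed; a pose out of reach is approached as far as the arm can. A call with a gripper value outside its range is refused whole. "grip" is the finger opening in mm, from 0 to 85.4, set as the call begins (left out, the last holds). The fingers move at their own pace and stop on an object; the grip force is fixed at half the most. Time passes only in rows, so rows that do not move let the fingers close. It gives the time, the measured TCP pose, the force and the opening at its end, in the units of the state.
- arm.read_state(): the state, without advancing time (a new reading comes with each control period).
- arm.get_image(name): name is "scene" or "top"; returns the picture (384x512x3 uint8, red, green, blue); there is no depth.
- arm.calibration(name): a dict with "K" (3x3 intrinsics, pixels), "eye" and "attitude" of the camera in the world. Camera axes: x right, y up, looking along -z (the intrinsics and any distortion apply to the point x, -y, -z); pixel columns grow to the right and rows downward; lengths in mm; the calibration is good to about 2 mm. A picture is of the moment at which its call begins. calibration takes no time and is no camera call.
- arm.job_done(): hands the job in, once; it reports no verdict.
The state is a dict: "clock": time; "joints": joint angles; "joint_vel": joint speeds; "joint_efforts": joint torques, N m; "position": TCP position; "ee_rot": TCP orientation; "contact_force": force on the tool from outside, world axes, zero at the start; "wrist_torque": the same for the moment, N m; "gripper_width": finger opening in mm.
Only numpy, scipy, OpenCV 4.12 (cv2) and the standard library are available. Lean on these libraries where they do the work, as an engineer would, in place of code of your own. Each camera call takes 0.05 s, during which the arm holds its last target. There are 200 camera calls.

### The job

Fold the standing upper plate of the hinged specimen clamp down onto its lower half. Take the locating pin (the tall slim-headed one) from the rack, push it through the aligned holes of both plates, and press it fully home so that its collar squeezes the two halves completely shut against the spring stud between them. Finish while still holding the pin pressed down - the clamp springs open if you let go - and leave the other things where they are.

Things in the scene. Friction and masses are not known exactly. Their poses are not given: they have to be found in the camera images.
- fixture: the bench instrument, fixed: black housing 200 x 160 mm (206 x 166 at its white foot), 45 mm high, with an aluminium lower clamp plate on top, 125 x 90 mm, whose upper face (the split plane) is 67 mm above the bench. Origin at the centre of its underside, z up; x points from the free edge of the clamp to its hinge, y along the hinge (all within 0.35 rad of the world axes)
- lid_hinge (a point): middle of the hinge axis, which runs along the fixture's y; in the split plane, 55 mm from the fixture's origin towards its +x
- lid (a joint): angle of the upper clamp plate (rad): 0 = shut on the lower plate, positive = opening upwards; starts standing at 0.9 to 1.3. Aluminium, 0.2 kg, 86 mm along the hinge, 8 mm thick, reaching from 2 to 118 mm from the hinge axis; its underside lies in the split plane when shut. The stiff hinge keeps it where it is left, but unless pressed it rests ajar at 0.07 to 0.09 on the spring stud
- stud (a point): centre of the spring stud, in the split plane: 10 mm thick, standing 6 mm out of the lower plate 65 mm from the hinge. It lifts the upper plate below 0.09 rad; about 10 N straight down at the plate's hole shuts it fully
- lid_hole (a point): centre of the hole through the upper plate, at the plate's outer (upper) face; 98 mm from the hinge axis, on the centre line; hole 11 mm wide with a 1.5 mm chamfer. Moves with the plate
- base_hole (a point): centre of the mouth of the hole in the lower plate, in the split plane, 98 mm from the hinge axis towards the free edge; vertical, 10 mm wide with a 1.5 mm chamfer, 22 mm deep. Directly below the hole of the upper plate when shut
- rack: grey pin rack, fixed: block 60 mm (its x) x 130 mm (its y) x 40 mm high with two 11 mm holes 70 mm apart along its y; origin at the centre of its underside. The locating pin stands in one hole, the thumb plug in the other (either way round)
- pin_grip (a point): the locating pin, steel, 0.08 to 0.14 kg, 76 mm long: shank 8 mm thick and 26 mm long with a 2 mm chamfered foot, collar 24 mm across and 4 mm thick, then a cylindrical head 18 mm across and 46 mm tall. This point is the middle of the head, on the axis, 23 mm above the collar's upper face and 27 mm above its lower face; z along the pin, from foot to head. It starts upright, its collar resting on the rack
- pin_tip (a point): centre of the foot of the locating pin's shank, 26 mm below the lower face of the collar. With the pin fully home and the clamp shut it lies 18 mm below the split plane
- plug_head (a point): middle of the head of the thumb plug, which stays in the rack: flat steel head 38 mm across and 10 mm tall
- bottle_mid (a point): middle of a clear bottle 60 mm across, 130 mm tall: leave alone
- cup_mid (a point): middle of a white crucible cup 60 mm across, 55 mm tall: leave alone
- driver_grip (a point): handle of a screwdriver 170 mm long lying on the bench: leave alone

How it is judged:
By the outcome, as a careful person would: the job done as asked, in the order asked, and still so for the second after the job is handed in, while the arm keeps its last pose, push and grip.
It also fails if it takes over 62 s, if anything falls off the work surface, if the arm or the gripper's body presses on something with over 40 N, if the wrist force passes 120 N, or if a joint passes its speed limit or range.

## Working session

There is one attempt and no reset: what is moved stays moved. The work goes in short steps, Python scripts to look and compute and a tool call to move; the robot and the scene stay as the last step left them, time stands still between calls to the robot, and variables do not carry over. Pictures are saved under pics/ and viewed, about 8 in all and at most 12, crops included, and the job is handed in when it is done.

Besides the shell and the picture viewer there is one more tool, called after "Request:" by a JSON object that holds its "fn" and its "kwargs". drive_tool: Moves the arm, as the interface text tells. Its arguments: {"type":"object","properties":{"motion":{"type":"array"},"grip":{"type":"number"}},"required":["motion"]}

```bash
mkdir -p pics; ls
python3 - <<'E'
from bench import arm
import cv2,numpy as np
for n in("scene","top"):
    cv2.imwrite(f"pics/{n}0.png",cv2.resize(arm.get_image(n)[:,:,::-1],(800,600),interpolation=cv2.INTER_CUBIC))
    print(n,arm.calibration(n))
print(arm.read_state(),arm.pinch_z)
E
```

```text
pics
scene {'K': array([[452.40023828,   0.        , 262.30847311],
       [  0.        , 452.40023828, 189.44909423],
       [  0.        ,   0.        ,   1.        ]]), 'eye': array([1260.36187525,  747.30619822,  727.94377528]), 'attitude': array([0.15993233, 0.44192735, 0.82664898, 0.30947267])}
top {'K': array([[449.00314257,   0.        , 249.87196632],
       [  0.        , 449.00314257, 193.83470586],
       [  0.        ,   0.        ,   1.        ]]), 'eye': array([ 374.60314673,    4.0077411 , 1404.79294254]), 'attitude': array([-0.05829796,  0.06357294,  0.7137696 , -0.69504877])}
{'clock': 0.1, 'joints': array([ 1.38262839e+00,  3.85475602e-01,  6.74281788e-03, -3.95198300e-04,
       -1.19400977e+00, -2.58599447e-01]), 'joint_vel': array([-0.00106818, -0.00111808,  0.0006486 ,  0.00290821,  0.00011676,
        0.00130616]), 'joint_efforts': array([-3.52616762e-04, -3.93321741e+01,  1.88928258e+01,  4.19785872e+00,
       -2.59415712e-03,  3.64212553e-06]), 'position': array([269.80118875, 563.18034474, 230.33163525]), 'ee_rot': array([-0.68942029,  0.15738814,  0.68963142,  0.15600366]), 'contact_force': array([-0.35640523, -0.49975778, -0.36388305]), 'wrist_torque': array([0.02600251, 0.03320372, 0.10630715]), 'gripper_width': 85.18190046411563} 18.700000000000003
```

View pics/scene0.png

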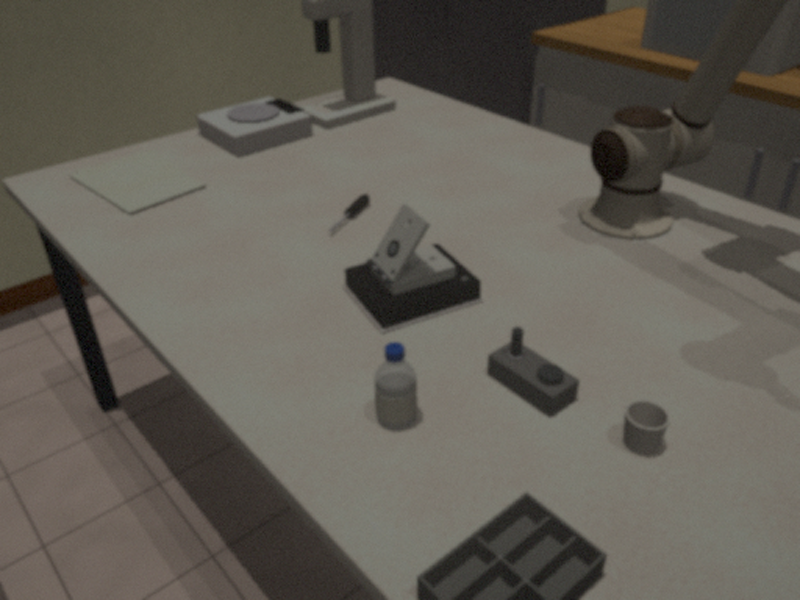

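View pics/top0.png

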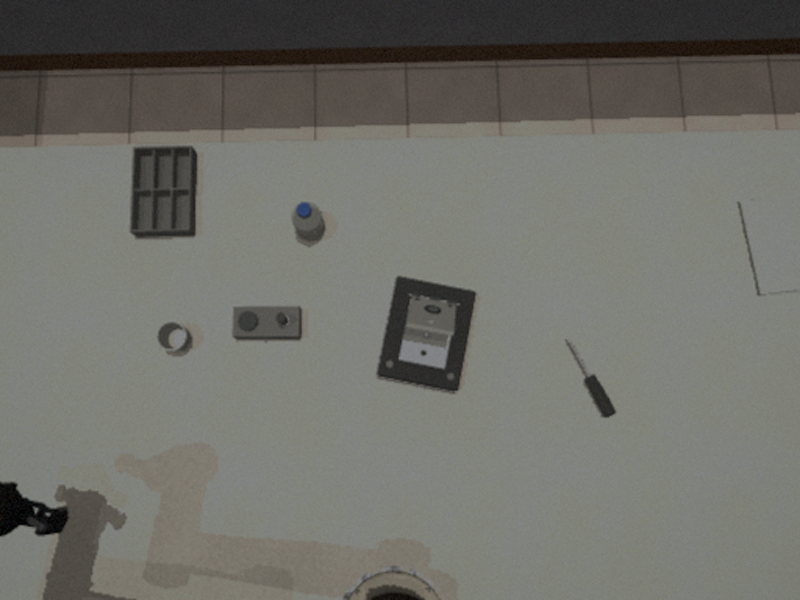

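The scene view shows the clamp near (410,265), with its lid standing. The rack is at (532,375), with the slim pin at its far end (517,340). In the top view, the fixture is at (427,333), with its hinge side up in the image (+x). The pin is at (283,320) and the plug at (248,320). I'll enlarge both views.

```bash
cat > h.py <<'E'
import numpy as np,cv2
from bench import arm
from scipy.spatial.transform import Rotation as R
def ray(n,u,v):
    c=arm.calibration(n);d=np.linalg.inv(c["K"])@[u,v,1];return c["eye"],R.from_quat(c["attitude"]).apply([d[0],-d[1],-d[2]])
def at_z(n,u,v,z):
    e,d=ray(n,u,v);return e+d*(z-e[2])/d[2]
def proj(n,p):
    c=arm.calibration(n);q=R.from_quat(c["attitude"]).inv().apply(np.atleast_2d(p)-c["eye"]);q=q*[1,-1,-1]
    w=q@c["K"].T;return w[:,:2]/w[:,2:]
def crop(n,x0,y0,w,h,s,out):
    im=np.mean([arm.get_image(n).astype(float) for _ in range(3)],0)[y0:y0+h,x0:x0+w,::-1]
    im=np.clip(im*1.5,0,255).astype(np.uint8)
    im=cv2.resize(im,None,fx=s,fy=s,interpolation=cv2.INTER_CUBIC)
    if out:cv2.imwrite(out,im)
    return im
E
python3 - <<'E'
from h import *
crop("top",145,170,165,85,4.8,"pics/t1.png")
crop("scene",215,125,160,145,4.1,"pics/s1.png")
E
```

```text
(no output)
```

View pics/t1.png

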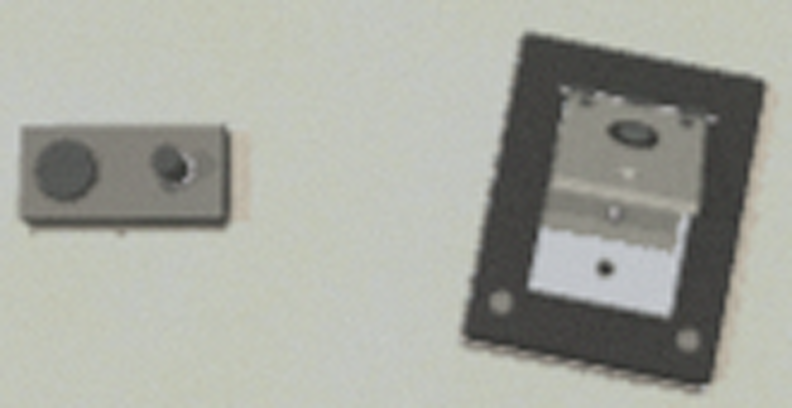

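View pics/s1.png

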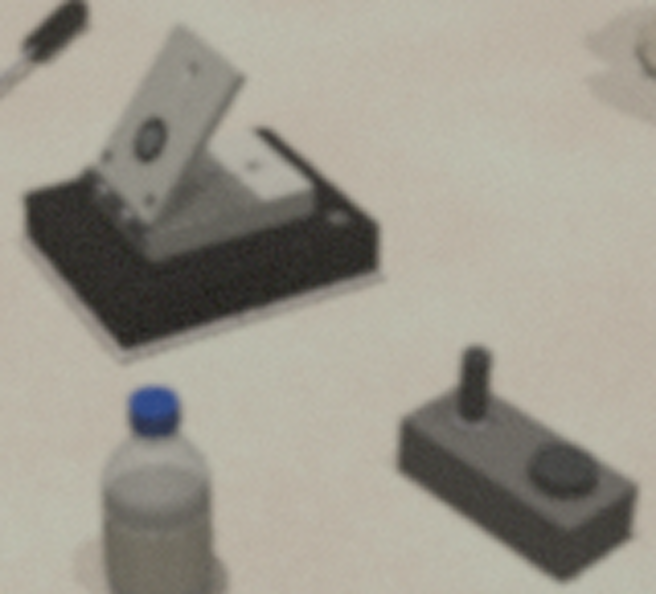

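```bash
cat >> h.py <<'E'
def T(u,v):return (u+.5)/4.8-.5+145,(v+.5)/4.8-.5+170
def S(u,v):return (u+.5)/4.1-.5+215,(v+.5)/4.1-.5+125
E
python3 - <<'E'
from h import *
np.set_printoptions(precision=1,suppress=True)
P=lambda l,p:print(l,p)
c=[at_z("top",*T(*q),45) for q in[(525,34),(765,78),(712,388),(464,340)]]
c=np.array(c);P("corners",c);P("ctr",c.mean(0));e=(c[0]+c[1]-c[2]-c[3])/2;P("len",[np.linalg.norm(e),np.linalg.norm(c[0]-c[1])])
f=(c[0]+c[3]-c[1]-c[2])/2;yaw=np.arctan2(e[1],e[0]);print("yaw",yaw,np.arctan2(-f[0],f[1]))
P("basehole t",at_z("top",*T(605,268),67));P("basehole s",at_z("scene",*S(253,165),67))
P("stud t",at_z("top",*T(614,212),73))
P("plug t",at_z("top",*T(67,170),52))
P("pintop t",at_z("top",*T(167,162),90));P("pintop s",at_z("scene",*S(477,352),90))
P("plug s",at_z("scene",*S(564,464),50))
P("rack top TL,TR",[at_z("top",*T(*q),40) for q in[(22,126),(226,126),(228,217),(22,217)]])
# lid hole at outer face, for angle
x=np.array([np.cos(yaw),np.sin(yaw),0]);h=c.mean(0)*[1,1,0]+x*55+[0,0,67]
for a in np.arange(.85,1.35,.05):
    p=h+(-x*np.cos(a)+[0,0,np.sin(a)])*98+(x*np.sin(a)+[0,0,np.cos(a)])*8
    t=proj("top",p)[0];s=proj("scene",p)[0]
    print(round(a,2),(t-[144.5,169.5])*4.8,(s-[214.5,124.5])*4.1,p)
E
```

```text
corners [[ 665.   -23.6   45. ]
 [ 632.1 -177.    45. ]
 [ 435.2 -134.3   45. ]
 [ 469.4   20.4   45. ]]
ctr [550.4 -78.6  45. ]
len [np.float64(200.9719535476815), np.float64(156.90397815001828)]
yaw -0.2173313129410672 -0.2142177427963599
basehole t [510.2 -68.7  67. ]
basehole s [511.8 -69.   67. ]
stud t [544.4 -75.2  73. ]
plug t [583.  269.3  52. ]
pintop t [580.5 200.3  90. ]
pintop s [582.5 200.1  90. ]
plug s [582.3 269.4  50. ]
rack top TL,TR [array([614.1, 300.7,  40. ]), array([610.7, 169.9,  40. ]), array([551.8, 168.9,  40. ]), array([555.3, 300. ,  40. ])]
0.85 [625.6 192.4] [206.3  76.1] [546.8 -77.8 145.9]
0.9 [627.2 185.1] [201.   73.7] [550.8 -78.7 148.7]
0.95 [628.7 177.6] [195.4  71.6] [554.8 -79.6 151.4]
1.0 [630.3 169.9] [189.7  69.9] [559.  -80.5 153.8]
1.05 [631.8 162.1] [183.7  68.4] [563.3 -81.4 156. ]
1.1 [633.4 154.1] [177.6  67.3] [567.7 -82.4 158. ]
1.15 [635. 146.] [171.4  66.5] [572.2 -83.4 159.7]
1.2 [636.6 137.9] [165.   66.1] [576.7 -84.4 161.2]
1.25 [638.2 129.6] [158.5  66. ] [581.4 -85.4 162.5]
1.3 [639.8 121.4] [151.9  66.3] [586.  -86.5 163.6]
1.35 [641.4 113.1] [145.2  66.9] [590.8 -87.5 164.4]
```

```bash
cat >> h.py <<'E'
YAW=-.216;O=np.array([551.5,-78.4,0]);X=np.array([np.cos(YAW),np.sin(YAW),0]);H=O+55*X+[0,0,67]
def go(p,yaw=None,base=None):
    """tool-frame delta from measured pose to world p; yaw = wanted angle of tool y in the world (mod pi)"""
    s=arm.read_state();r=R.from_quat(s["ee_rot"]);d=r.inv().apply(np.array(p)-(s["position"] if base is None else base))
    y=r.apply([0,1,0]);a=np.arctan2(y[1],y[0]);sp=None
    if yaw is not None: sp=-np.degrees((yaw-a+np.pi/2)%np.pi-np.pi/2)
    return d,sp,a
E
python3 - <<'E'
from h import *
np.set_printoptions(precision=1,suppress=True)
print(R.from_quat(arm.read_state()["ee_rot"]).as_matrix())
pts=[]
for a in np.linspace(1.05,.06,10):
    pts.append(H+(-X*np.cos(a)+[0,0,np.sin(a)])*95+(X*np.sin(a)+[0,0,np.cos(a)])*8+X*9)
pts=np.array(pts);print(pts)
st=pts[0]+[12,0,20];print(st)
print(go([st[0],st[1],230],0))
E
```

```text
[[-0.  -0.4 -0.9]
 [-0.  -0.9  0.4]
 [-1.   0.  -0. ]]
[[574.6 -83.5 153.4]
 [565.6 -81.5 148.4]
 [557.2 -79.6 142.5]
 [549.4 -77.9 135.7]
 [542.4 -76.4 128. ]
 [536.3 -75.1 119.6]
 [531.2 -73.9 110.5]
 [527.  -73.  100.9]
 [523.9 -72.3  91. ]
 [521.9 -71.9  80.7]]
[586.6 -83.5 173.4]
(array([   1.3,  446.7, -565.1]), np.float64(64.40044781665344), np.float64(-2.017592799430397))
```

Request:
{"fn": "drive_tool", "kwargs": {"motion": [[0,0,0,7.15],[0,0,0,7.15],[0,0,0,7.15],[0,0,0,7.15],[0,0,0,7.15],[0,0,0,7.15],[0,0,0,7.15],[0,0,0,7.15],[0,0,0,7.15]], "grip": 0}}

```text
clock: 1.15
position: [270.0, 563.6, 231.3]
ee_rot: [-0.499, 0.501, 0.499, 0.501]
contact_force: [-0.7, -0.6, 0.1]
gripper_width: -0.1
```

Request:
{"fn": "drive_tool", "kwargs": {"motion": [[0,-15,-32,0],[0,-15,-32,0],[0,-15,-32,0],[0,-15,-32,0],[0,-15,-32,0],[0,-15,-32,0],[0,-15,-32,0],[0,-15,-32,0],[0,-15,-32,0],[0,-15,-32,0]]}}

```text
clock: 1.98
position: [420.7, 242.2, 231.7]
ee_rot: [-0.5, 0.499, 0.5, 0.5]
contact_force: [-0.3, 0.4, -0.4]
gripper_width: -0.1
```

Request:
{"fn": "drive_tool", "kwargs": {"motion": [[0,-17,-33,0],[0,-17,-33,0],[0,-17,-33,0],[0,-17,-33,0],[0,-17,-33,0],[0,-17,-33,0],[0,-17,-33,0],[0,-17,-33,0],[0,-17,-33,0],[0,-14,-30,0]]}}

```text
clock: 2.82
position: [588.4, -85.2, 231.3]
ee_rot: [0.5, -0.5, -0.5, -0.5]
contact_force: [-0.7, 0.4, 1.1]
gripper_width: -0.1
```

Request:
{"fn": "drive_tool", "kwargs": {"motion": [[20,0,0,0],[20,0,0,0],[17,0,0,0],[6,4,0,0],[6,4,0,0],[6,4,0,0],[3,3,0.5,0],[3,5,1,0]]}}

```text
clock: 3.48
position: [567.8, -81.4, 150.9]
ee_rot: [0.501, -0.499, -0.5, -0.5]
contact_force: [0.2, 0.2, 0.7]
gripper_width: -0.1
```

Request:
{"fn": "drive_tool", "kwargs": {"motion": [[4,5,1,0],[4.5,5.5,1,0],[3.5,4,1,0],[3.5,4,1,0],[4,3.5,0.7,0],[4,3.5,0.7,0],[4,3,0.7,0],[4,3,0.7,0],[4.5,2.5,0.6,0],[4.5,2.5,0.6,0]]}}

```text
clock: 4.32
position: [530.7, -73.6, 109.3]
ee_rot: [-0.5, 0.5, 0.5, 0.5]
contact_force: [0.5, -0.1, 0.6]
gripper_width: 0.4
```

Request:
{"fn": "drive_tool", "kwargs": {"motion": [[5,2,0.5,0],[5,2,0.4,0],[5,1.5,0.3,0],[5,1.5,0.3,0],[5,1,0.2,0],[3,0.5,0,0],[0,0,0,0]]}}

```text
clock: 4.9
position: [522.4, -71.8, 81.4]
ee_rot: [-0.5, 0.5, 0.5, 0.5]
contact_force: [-0.6, 1.5, 1.8]
gripper_width: -0.4
```

Request:
{"fn": "drive_tool", "kwargs": {"motion": [[1.5,0,0,0],[1,0,0,0],[0,0,0,0]]}}

```text
clock: 5.15
position: [522.3, -71.9, 79.6]
ee_rot: [-0.5, 0.5, 0.5, 0.5]
contact_force: [-2.4, 1.9, 3.4]
gripper_width: 0.1
```

Run:
```python
from h import *
crop("scene",215,95,160,145,4.1,"pics/s2.png")
print(arm.read_state()["contact_force"])
```

```text
[-2.70660314  2.22722791  5.14635246]
```

View pics/s2.png

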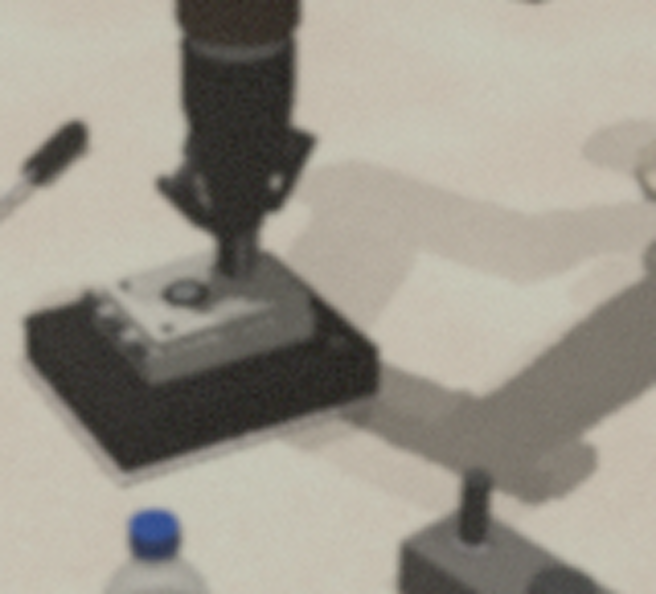

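The lid is folded down and the fingertips rest on it. Next I'll lift and move over the pin.

Request:
{"fn": "drive_tool", "kwargs": {"motion": [[-10,0,0,0],[-30,0,0,0],[-35,0,0,0],[0,-8,36,0],[0,-8,36,0],[0,-8,36,0],[0,-8,36,0],[0,-8,36,0],[0,-8,36,0],[0,-8,36,0]]}}

```text
clock: 6.13
position: [578.9, 181.9, 154.9]
ee_rot: [0.5, -0.499, -0.5, -0.5]
contact_force: [0.5, -0.3, 0.6]
gripper_width: -0.1
```

Request:
{"fn": "drive_tool", "kwargs": {"motion": [[0,-3,20,0],[0,0,0,0],[0,0,0,0]], "grip": 50}}

```text
clock: 6.38
position: [581.5, 201.1, 154.1]
ee_rot: [0.501, -0.499, -0.501, -0.499]
contact_force: [-1.0, 0.0, -0.1]
gripper_width: 35.9
```

Run:
```python
from h import *
print(go([581.5,200.2,53],0)); print(arm.read_state()["position"])
t=crop("top",145,175,165,80,4.8,None)
s=crop("scene",285,165,100,80,5,None)
o=np.zeros((800,800,3),np.uint8);o=np.zeros((t.shape[0],800,3),np.uint8);o[:,:t.shape[1]]=t
cv2.imwrite("pics/t2.png",o);cv2.imwrite("pics/s3.png",s)
```

```text
(array([ 1.01135474e+02, -8.57262724e-03, -9.02222904e-01]), np.float64(0.14826788122288476), np.float64(-3.139004890887498))
[581.47970335 201.11100175 154.13539314]
```

View pics/t2.png

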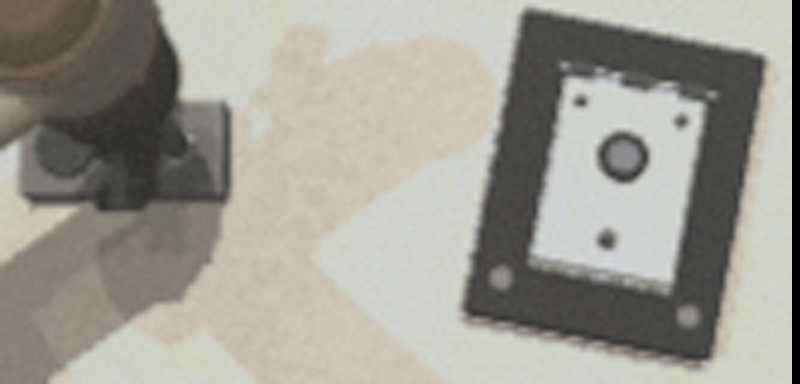

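The lid lies flat, with its hole at (606,239) in the crop. The gripper is over the pin, so I'll descend and grasp.

Request:
{"fn": "drive_tool", "kwargs": {"motion": [[20,0,-0.9,0],[20,0,0,0],[20,0,0,0],[15,0,0,0],[12,0,0,0],[9,0,0,0],[5,0,0,0],[0,0,0,0]], "grip": 50}}

```text
clock: 7.35
position: [580.9, 198.5, 52.4]
ee_rot: [-0.5, 0.501, 0.5, 0.499]
contact_force: [-0.1, 0.3, -0.9]
gripper_width: 50.0
```

Request:
{"fn": "drive_tool", "kwargs": {"motion": [[0,0,0,0],[0,0,0,0],[0,0,0,0],[0,0,0,0],[0,0,0,0],[0,0,0,0],[0,0,0,0]], "grip": 0}}

```text
clock: 7.93
position: [582.0, 199.6, 54.5]
ee_rot: [0.501, -0.499, -0.5, -0.5]
contact_force: [-1.8, 0.4, 6.0]
gripper_width: 16.6
```

Run:
```python
from h import *
u,v=606,239
p=at_z("top",(u+.5)/4.8-.5+145,(v+.5)/4.8-.5+175,82.5);print(p, H-98*X)
crop("scene",285,145,90,100,6,"pics/s4.png")
```

```text
[511.66993929 -68.53674029  82.5       ] [509.49920999 -69.18405519  67.        ]
```

View pics/s4.png

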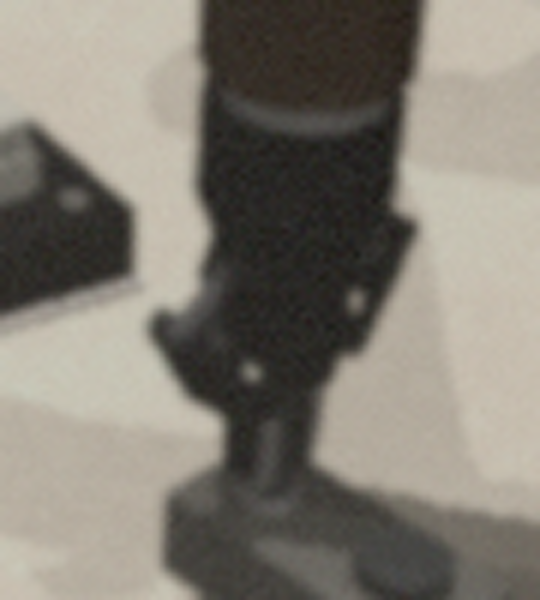

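Request:
{"fn": "drive_tool", "kwargs": {"motion": [[-4,0,0,0],[-8,0,0,0],[-16,0,0,0],[-24,0,0,0],[-26,0,0,0],[-20,0,0,0],[-12,0,0,0],[0,3,-10,0],[0,6,-20,0],[0,8,-30,0]]}}

```text
clock: 8.92
position: [563.5, 139.3, 162.0]
ee_rot: [-0.5, 0.5, 0.501, 0.499]
contact_force: [0.5, -0.7, -1.1]
gripper_width: 16.1
```

Request:
{"fn": "drive_tool", "kwargs": {"motion": [[0,8,-30,0],[0,8,-30,0],[0,8,-30,0],[0,8,-30,0],[0,8,-30,0],[0,6,-26,0],[0,5,-20,0],[0,3,-12,0],[0,0,0,0],[0,0,0,0]]}}

```text
clock: 9.75
position: [509.9, -69.3, 162.7]
ee_rot: [-0.5, 0.5, 0.5, 0.5]
contact_force: [0.1, -0.3, -1.4]
gripper_width: 16.6
```

Run:
```python
from h import *
print(go([511,-69.3,140],0)); s=arm.read_state();print(s["position"],s["contact_force"],s["gripper_width"])
crop("scene",235,85,110,120,5,"pics/s5.png")
```

```text
(array([22.71447148, -1.08855479,  0.03178279]), np.float64(-0.031479115581503674), np.float64(3.14104323937728))
[509.93677038 -69.33369929 162.71566824] [ 0.10613981 -0.26851248 -1.37571033] 16.616865583698242
```

View pics/s5.png

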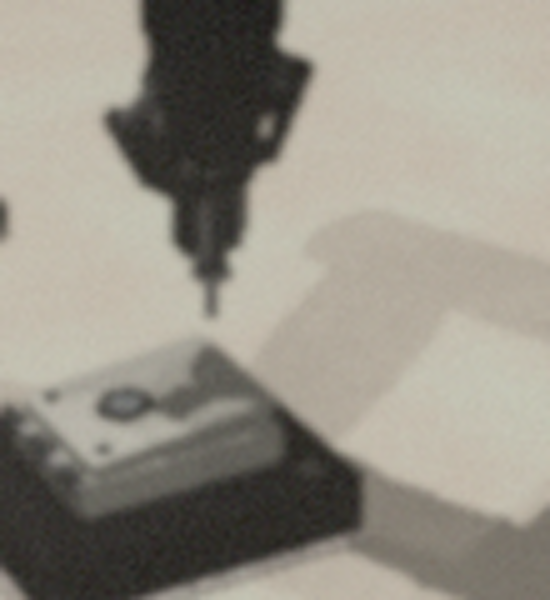

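The pin hangs straight in the grip, with its tip at (210,315) in the crop. I'll check where that puts the tip relative to the TCP.

Run:
```python
from h import *
for z in(120,123,126):print(at_z("scene",276.6,147.6,z))
```

```text
[508.14497581 -72.48401331 120.        ]
[511.85691561 -68.43862173 123.        ]
[515.56885541 -64.39323014 126.        ]
```

Request:
{"fn": "drive_tool", "kwargs": {"motion": [[8,-1,0,0],[12,0,0,0],[10,0,0,0],[6,0,0,0],[3,0,0,0],[2,0,0,0],[2,0,0,0],[0,0,0,0]]}}

```text
clock: 10.57
position: [511.1, -69.3, 120.1]
ee_rot: [-0.5, 0.5, 0.5, 0.499]
contact_force: [-1.1, -2.6, -1.8]
gripper_width: 16.3
```

Request:
{"fn": "drive_tool", "kwargs": {"motion": [[1.5,0,0,0],[1.5,0,0,0],[1.5,0,0,0],[0,0,0,0]]}}

```text
clock: 10.9
position: [511.0, -69.2, 115.6]
ee_rot: [-0.5, 0.5, 0.5, 0.499]
contact_force: [-3.0, -4.4, 0.7]
gripper_width: 16.5
```

The tip is inside the lid hole with a light side load, so I'll ease toward -x and -y.

Request:
{"fn": "drive_tool", "kwargs": {"motion": [[0,0.5,-0.8,0],[0,0,0,0],[1.5,0,0,0],[1.5,0,0,0],[1.5,0,0,0],[0,0,0,0]]}}

```text
clock: 11.4
position: [511.0, -69.6, 110.9]
ee_rot: [-0.5, 0.5, 0.5, 0.5]
contact_force: [-1.7, -1.3, -2.1]
gripper_width: 16.5
```

Request:
{"fn": "drive_tool", "kwargs": {"motion": [[1.5,0,0,0],[1.5,0,0,0],[1.5,0,0,0],[0,0,0,0]]}}

```text
clock: 11.73
position: [511.0, -69.6, 106.4]
ee_rot: [-0.5, 0.5, 0.5, 0.5]
contact_force: [-1.5, -1.7, -0.6]
gripper_width: 16.8
```

Request:
{"fn": "drive_tool", "kwargs": {"motion": [[1.5,0,0,0],[1.5,0,0,0],[1.5,0,0,0],[0,0,0,0]]}}

```text
clock: 12.07
position: [510.3, -69.8, 101.7]
ee_rot: [-0.5, 0.5, 0.5, 0.499]
contact_force: [-2.2, -3.0, -0.8]
gripper_width: 16.6
```

Request:
{"fn": "drive_tool", "kwargs": {"motion": [[1.5,0,0,0],[1.5,0,0,0],[1.5,0,0,0],[0,0,0,0]]}}

```text
clock: 12.4
position: [510.3, -69.9, 97.6]
ee_rot: [-0.5, 0.5, 0.501, 0.499]
contact_force: [-3.4, -2.6, 2.2]
gripper_width: 16.4
```

Request:
{"fn": "drive_tool", "kwargs": {"motion": [[1,0.6,-0.6,0],[1.5,0,0,0],[1.5,0,0,0],[0,0,0,0]]}}

```text
clock: 12.73
position: [510.3, -70.2, 93.9]
ee_rot: [-0.5, 0.5, 0.5, 0.5]
contact_force: [-5.0, -1.3, 4.1]
gripper_width: 16.7
```

Request:
{"fn": "drive_tool", "kwargs": {"motion": [[1.5,0,0,0],[1.5,0,0,0],[1,0,0,0],[0,0,0,0]]}}

```text
clock: 13.07
position: [510.2, -70.2, 90.1]
ee_rot: [-0.5, 0.5, 0.5, 0.5]
contact_force: [-5.9, -1.1, 5.2]
gripper_width: 16.4
```

Request:
{"fn": "drive_tool", "kwargs": {"motion": [[1,0.6,0,0],[1,0.3,0,0],[0.5,0,0,0],[0,0,0,0]]}}

```text
clock: 13.4
position: [510.1, -70.2, 89.2]
ee_rot: [0.501, -0.499, -0.5, -0.5]
contact_force: [-7.3, -1.2, 13.9]
gripper_width: 16.4
```

Request:
{"fn": "drive_tool", "kwargs": {"motion": [[1,0,0,0],[1,0,0,0],[0,0,0,0],[0,0,0,0]]}}

```text
clock: 13.73
position: [510.2, -70.2, 89.0]
ee_rot: [0.501, -0.499, -0.5, -0.5]
contact_force: [-11.0, 0.8, 25.0]
gripper_width: 16.2
```

Run:
```python
from h import *
s=arm.read_state();print(s["contact_force"],s["wrist_torque"],s["position"])
crop("scene",215,100,120,110,5,"pics/s6.png")
```

```text
[-11.01419248   0.83320219  24.98640298] [ 0.16742607  3.46185288 -0.06393089] [510.16512445 -70.21613508  89.0154728 ]
```

View pics/s6.png

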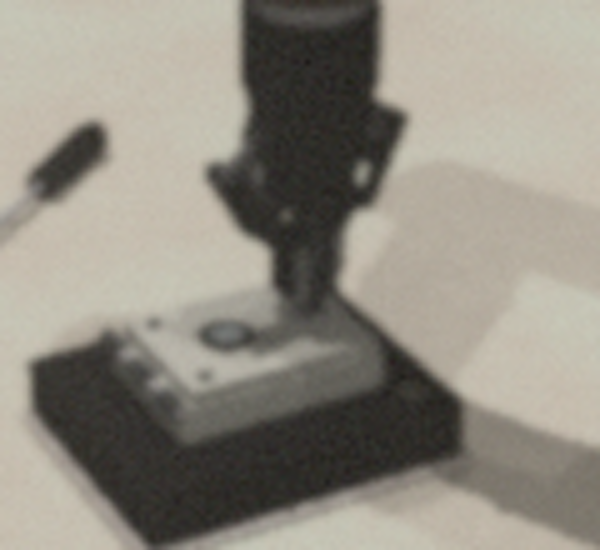

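The collar is on the lid and the gap looks closed. I'll relieve the side load with one small shift, to see which way it goes.

Request:
{"fn": "drive_tool", "kwargs": {"motion": [[0,0.8,0,0],[0,0,0,0],[0,0,0,0]]}}

```text
clock: 14.13
position: [510.1, -70.2, 89.0]
ee_rot: [0.502, -0.499, -0.5, -0.5]
contact_force: [-10.0, 0.2, 23.1]
gripper_width: 16.4
```

Request:
{"fn": "drive_tool", "kwargs": {"motion": [[0.5,1,0,0],[0,1,0,0],[0,0,0,0],[0,0,0,0],[0,0,0,0],[0,0,0,0]]}}

```text
clock: 14.63
position: [510.0, -70.2, 89.0]
ee_rot: [0.503, -0.497, -0.499, -0.501]
contact_force: [-6.4, -0.3, 22.5]
gripper_width: 16.9
```

Run:
```python
from h import *
s=arm.read_state();print(s["clock"],s["position"],s["contact_force"],s["gripper_width"])
print(arm.job_done())
```

```text
14.6333 [509.99782381 -70.18034721  89.03238164] [-6.37277652 -0.33599366 22.46524254] 16.87340540400525
the job is handed in; nothing more can be done
None
```

I folded the lid down, took the locating pin from the rack and pushed it through both holes. I then pressed it home and handed the job in at 14.6 s, with the arm still holding it down.

**Last checks:**
- **Seating:** The tool stopped firmly at z = 89.0 mm. While the press force rose from 14 to 25 N it moved only 0.2 mm. That puts the pin tip at about 49 mm, which is 18 mm below the split plane as specified.
- **Holding force:** The final push was about 22 N, against the roughly 10 N needed to shut the clamp. The pin did not appear to slip in the grip.
- **Picture:** The last close-up shows the collar on the lid and no visible gap between the plates. I did not measure the lid angle directly.

**Disagreements:**
- **Side load:** About 6 N of sideways force remained on the pin in x. It had reached 11 N before I eased it.
- **Grip reading:** The gripper reported about 16.5 mm on an 18 mm head.

I noticed no contact with the bottle, cup, screwdriver or thumb plug, but I took no final picture to confirm where they stand.

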